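Fit the drill-jig cover over its locating pin and hold it down

ROBOT

A 7-joint arm with a two-finger parallel gripper is mounted at the origin on a cart in front of the work surface, level with it; the furniture and walls round the work are solid. World frame = base frame: x ahead of the robot, y to its left, z up, the work surface at z = 0. Lengths are in mm, angles in rad, forces in N, time in s.
With the tool pointing down it reaches from about 400 to 900 mm from the base axis. Payload 5.6 kg.
Tool frame: the origin (TCP) lies midway between the tips of the shut fingers; the grasp point (between the pads) lies 19 mm behind it; x points along the fingers, y is the direction in which the jaws open and shut, and the axes are right-handed (so a half turn about x gives the same grasp; the last joint's range is limited). The gripper opens to 92 mm and grips with 3 to 60 N. Pads are 20 mm wide; open, the fingers measure 128 mm over their backs; the gripper's body (75 mm by 189 mm) begins 69 mm behind the grasp point.
Start: joints at [1.254, 0.468, -0.012, 1.603, 0.006, 1.071, -0.056], TCP at [175.712, -625.807, 214.592] pointing down, gripper open.
Joint ranges: [-2.53, 2.53], [-0.31, 2.02], [-1.57, 1.55], [0.28, 2.44], [-1.29, 4.43], [0.15, 1.84], [-2.92, 2.92]. Speed limits (rad/s): [2.57, 2.57, 3.14, 3.14, 3.14, 3.14, 3.14].

INTERFACE

Orientations are given as a rotation vector (axis times angle).
In Python, from cell import robot, grip, kin, viewer gives the robot as it stands. Calls block until the motion is done:
- robot.movep(position, orientation): joint-space move of the TCP to a pose.
- robot.servo_line(position, feed=150, rotation=None): straight line of the TCP; rotation=None keeps the orientation; feed is the mean speed in mm/s.
- robot.goto_joints(angles): joint-space move.
- grip(opening, newtons=None): opening from 0.0 (shut) to 1.0 (fully open); newtons is the grip in N (None keeps the last); returns when the fingers have stopped.
- robot.hold(seconds).
- kin.ik(position, orientation): joint angles nearest the present ones, or None.
- robot.observe(): the state.
- viewer.read_camera(name): name is "scene" or "top"; returns the picture (384x512x3 uint8, red, green, blue); there is no depth.
- viewer.camera_info(name): a dict with "camera_matrix" (3x3 intrinsics, pixels), "R" (3x3) and "t" (3): a world point X has camera coordinates R X + t. Camera axes: x right, y down, z forward; pixel columns grow to the right and rows downward; lengths in mm; the calibration is good to about 2 mm. A picture is of the moment at which its call begins. camera_info takes no time and is no camera call.
A pose or a line that the arm cannot do raises robot.IKError and nothing moves.
- robot.job_done(): hands the job in, once; it reports no verdict.
Trained networks look in the newest picture that a camera, given by its name, has taken for a name from the list of things; names that differ only in an ending like _2 or _b are one class to them, and where a whole thing is asked for, a point or a joint stands for the part that bears it (a point fixed in the world has none). Each returns a list of dicts, best first, with "confidence" (0 to 1); they miss things now and then, are a little off and sometimes report something else, mostly with a low value. They report only what shows in the picture. A call takes as long as a camera call. They do not tell look-alikes from the thing itself.
- viewer.silhouettes(name, camera): "mask" (384x512 bool, what is visible of it).
- viewer.pinpoint(name, camera): "at" ([x, y, z] in mm, in the coordinates of the camera as it stood for that picture, good to about 4 mm: a listed point, or the origin of a listed thing).
The state is a dict: "t": time; "joints": joint angles; "joint_velocities": joint speeds; "joint_torque": joint torques, N m; "tcp_pos": TCP position; "tcp_rot": TCP orientation; "contact_force": force on the tool from outside, world axes, zero at the start; "wrist_torque": the same for the moment, N m; "grip_width": opening from 0.0 (shut) to 1.0 (fully open).
Only numpy, scipy, OpenCV 4.12 (cv2) and the standard library are available. Lean on these libraries where they do the work, as an engineer would, in place of code of your own. Each camera call takes 0.05 s, during which the arm holds its last target.

TASK

Get the drill jig ready for drilling the brass strip: first press the hinged pedal at the front of the jig down to its stop, which raises the locating pin. Then take the blue cover by its black handle, lower it onto the raised pin about 2 cm short of its seat with its long edge along the steel fence, and slide it along the fence until the hole in its underside drops over the pin. Press the cover down against the spring pads until it lies flat on the jig bed, and finish like that, with the gripper still on the handle holding the cover fully down; leave the tape roll and the round steel weight alone.

Things in the scene. Friction and masses are not known exactly. Their poses are not given: they have to be found in the camera images.
- jig: Aluminium drill jig fixed to the table, 90 (x) x 160 (y) mm, flat bed 22 mm above the table. Origin: centre of its underside. Its x points to the fence, its y along the fence. The steel fence runs along the whole +x side, its guiding face at jig x = +25 mm, its top 48 mm above the table. Pedal at the -x front.
- jig_seat (a point): Point on the bed top on the axis of the locating pin, at x -6, y +10 mm in the jig frame (axes as the jig). The seated cover is centred here, flat on the bed, with 1 mm between it and the fence. A brass strip lies flush in the bed.
- pedal (a joint): Pedal hinge, rad: 0 at rest (sloping up 0.62 rad to its free end), 0.6 at its stop (almost level). Pressing takes about 13 to 16 N on the tread; it stays where it is left. It raises the pin by 14 mm over the full stroke; more than about 20 N straight down on the pin would push pin and pedal back.
- pedal_pad (a point): Centre of the top of the black rubber tread on the pedal (tread 44 x 38 mm), 55 mm from the hinge axis. The hinge axis is parallel to jig y at jig x -52, y -35 mm, 16 mm above the table. At rest this point is about 54 mm above the table, at the stop about 25 mm. It moves with the pedal.
- cover: Blue steel jig cover, 60 (x) x 80 (y) x 18 mm, with a black handle on top, 0.2 to 0.33 kg. Origin: centre of its underside. Seated, its y axis lies along the fence; it is the same turned half round.
- cover_handle (a point): Grasp point in the black upright handle bar of the cover: bar 14 mm thick (x) x 44 mm long (y), from 18 to 58 mm above the cover's underside; this point is on its centre line, 42 mm above the underside.
- cover_hole (a point): Mouth of the blind round hole in the middle of the cover's underside, 15 mm wide, 13 mm deep, chamfered mouth. Axes as the cover.
- tape: Roll of masking tape, 100 x 98 x 25 mm, loose bystander. Origin: centre of its underside.
- weight: Round steel weight, 40 mm across, 17 mm high, loose bystander. Origin: centre of its underside.
- pin_tip (a point): Top of the steel locating pin, 12 mm thick with a chamfered tip; 2 mm below the bed until the pedal is pressed, 12 mm above the bed when the pedal is at its stop.
- pads_top (a point): Middle of the tops of two orange spring pads (10 x 50 mm, at jig x -20 and +20 mm from here), which move up and down together. Unpressed they stand 4 mm above the bed and carry the cover; about 9 N in all, cover weight included, brings them flush with the bed.
Mind the look-alikes: they are no part of the job. Of the things that look like the cover, the smallest one is meant.

How it is judged (in metres and radians):
On the way, in this order (a step that is already met when the one before it is completed fails the run):
1. the pedal is pressed down to its stop (over 0.54 rad) (value of joint pedal above 0.54 rad), for 0.1 s.
2. the cover rides on the raised pin, 8 to 36 mm short of its seat (horizontal distance between cover_hole and jig_seat between 0.008 and 0.036 m and z of cover_hole in the frame of jig_seat between 0.004 and 0.018 m and contact force between cover and jig above 0.3 N), for 0.05 s.
3. the cover has dropped over the pin (horizontal distance between cover_hole and jig_seat below 0.004 m and z of cover_hole in the frame of jig_seat below 0.0065 m), for 0.1 s.
At the end, for the whole second after the job is handed in: The cover sits over the pin (within 3.5 mm), along the fence (within 0.08 rad), level (within 0.05 rad) and pressed flat on the bed (within 1.8 mm) against the spring pads, still held down by the gripper (over 2 N between fingers and cover) and still; the pedal is still down (over 0.5 rad) (horizontal distance between cover_hole and jig_seat below 0.0035 m and z of cover_hole in the frame of jig_seat below 0.0018 m and angle between the y axis of cover_hole and the y axis of jig_seat, either way round below 0.08 rad and angle between cover_hole's own z axis and vertical below 0.05 rad and value of joint pedal above 0.5 rad and contact force between the fingers and cover above 2 N and linear speed of cover below 0.02 m/s); the arm keeps its last pose, push and grip.
It fails at once if the tape roll or the steel weight is shifted by more than 2 cm (distance of any of tape, weight from where it was at the start of the episode above 0.02 m).
It also fails if it takes over 54 s, if anything falls off the work surface, if the arm or the gripper's body presses on something with over 40 N, if the wrist force passes 120 N, or if a joint passes its speed limit or range.

## Working session

There is one attempt and no reset: what is moved stays moved. The work goes in short steps, each a Python script; the robot and the scene stay as the last script left them, time stands still between calls to the robot, and variables do not carry over. Pictures are saved under pics/ and viewed, and the job is handed in when it is done.

```bash
ls; mkdir -p pics; cat > h.py <<'E'
import numpy as np, cv2
from cell import robot, grip, kin, viewer
def save(img,n): cv2.imwrite('pics/'+n, cv2.cvtColor(np.ascontiguousarray(img),cv2.COLOR_RGB2BGR))
def cam(n):
    c=viewer.camera_info(n); return np.array(c['camera_matrix']),np.array(c['R']),np.array(c['t'])
def proj(X,n):
    K,R,t=cam(n); p=K@(R@np.array(X,float)+t); return p[:2]/p[2]
def ray(uv,n,z):
    K,R,t=cam(n); C=-R.T@t; d=R.T@np.linalg.inv(K)@np.array([uv[0],uv[1],1.]); return C+d*(z-C[2])/d[2]
def towld(p,n):
    K,R,t=cam(n); return R.T@(np.array(p)-t)
E
python3 - <<'E'
from h import *
s=robot.observe(); print(s)
for n in ['scene','top']:
    save(viewer.read_camera(n),n+'0.png'); K,R,t=cam(n); print(n,K.round(1).tolist(),(-R.T@t).round(), R.round(2).tolist())
for n in ['scene','top']:
    for k in ['jig','jig_seat','pedal_pad','cover','cover_handle','tape','weight','pin_tip','pads_top']:
        try:
            for d in viewer.pinpoint(k,n): 
                w=towld(d['at'],n); print(n,k,round(d['confidence'],2),w.round(1),proj(w,n).round())
        except Exception as e: print(k,e)
E
```

```text
pics
{'t': 0.0, 'joints': array([ 1.253983  ,  0.46836553, -0.01159627,  1.6035892 ,  0.00599914,
        1.07141988, -0.05631556]), 'joint_velocities': array([-0.00056772,  0.00042412, -0.00093199,  0.00150519, -0.00033861,
        0.00114076, -0.00077601]), 'joint_torque': array([ 1.08608592e-04, -5.20579505e+01, -1.27046270e-02, -2.43753326e+01,
       -5.67126903e-02,  1.73042575e-02,  1.49359266e-04]), 'tcp_pos': array([ 175.53694365, -625.25349185,  213.66216212]), 'tcp_rot': array([ 2.07532913,  0.28766746, -2.07608693]), 'contact_force': array([-0.6455466 , -0.74822759,  0.39773559]), 'wrist_torque': array([-0.01319644,  0.00628322, -0.0387402 ]), 'grip_width': 0.9998331009542508}
scene [[464.2, 0.0, 254.8], [0.0, 464.2, 191.5], [0.0, 0.0, 1.0]] [216. 304. 568.] [[-0.89, -0.46, -0.02], [-0.25, 0.51, -0.82], [0.39, -0.72, -0.57]]
top [[363.4, 0.0, 256.5], [0.0, 363.4, 192.5], [0.0, 0.0, 1.0]] [ 457. -316.  933.] [[0.01, -1.0, 0.0], [-0.99, -0.01, -0.11], [0.11, -0.0, -0.99]]
scene jig 0.58 [ 509.6 -391.2   42.2] [291. 193.]
scene jig_seat 0.64 [ 463.3 -185.2   52.2] [265. 261.
[... 717 characters left out ...]
_seat 0.47 [ 513.1 -393.4    0.8] [286. 211.]
top pedal_pad 0.59 [ 460.3 -184.7   53.8] [201. 231.]
top cover 0.87 [ 5.155e+02 -3.966e+02 -2.000e-01] [287. 210.]
top cover 0.87 [ 643.3 -508.3    1.9] [330. 162.]
top cover 0.75 [ 358.7 -388.9    2.3] [284. 273.]
top cover 0.26 [ 518.3 -394.5   43.3] [288. 208.]
top cover_handle 0.89 [ 362.8 -393.5   58.4] [288. 273.]
top cover_handle 0.65 [ 644.8 -509.3   56.3] [335. 157.]
top cover_handle 0.59 [ 512.1 -394.3   45.9] [288. 211.]
top tape 0.84 [ 7.001e+02 -2.209e+02  3.000e-01] [220. 140.]
top weight 0.57 [ 650.2 -365.    -3.1] [275. 159.]
top pads_top 0.56 [ 552.7 -144.9   26.1] [188. 194.]
top pads_top 0.27 [ 513.7 -395.8    1.2] [287. 211.]
```

```bash
python3 - <<'E'
import cv2
a=cv2.imread('pics/top0.png'); cv2.imwrite('pics/topc.png',cv2.resize(a[110:310,150:365],None,fx=2.9,fy=2.9,interpolation=cv2.INTER_CUBIC))
a=cv2.imread('pics/scene0.png'); cv2.imwrite('pics/scenec.png',cv2.resize(a,None,fx=1.5,fy=1.5,interpolation=cv2.INTER_CUBIC))
E
```

```text
(no output)
```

View pics/topc.png

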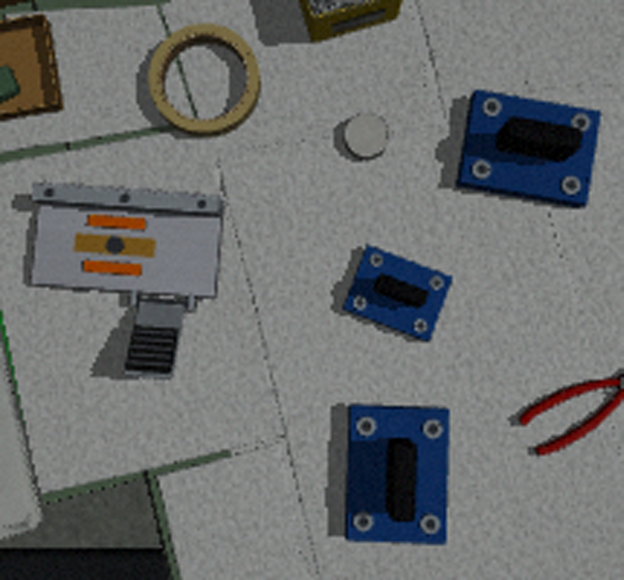

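View pics/scenec.png

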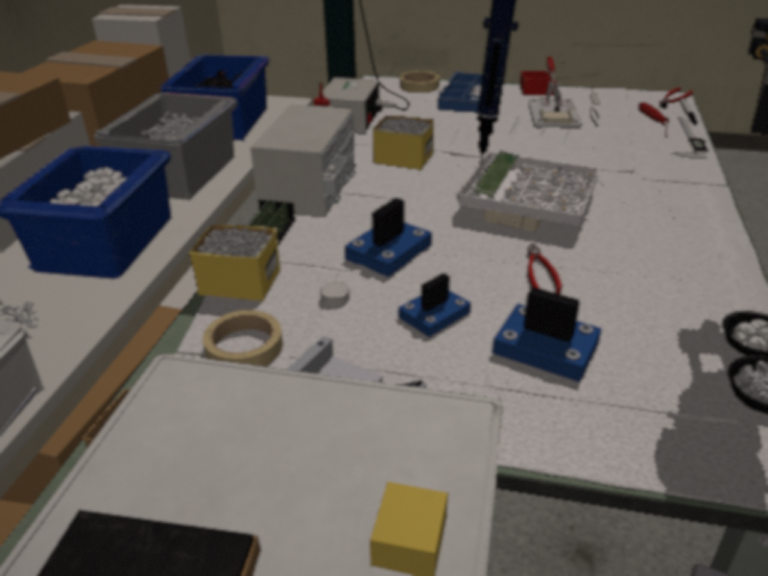

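```bash
python3 - <<'E'
import cv2
a=cv2.imread('pics/top0.png'); cv2.imwrite('pics/topf.png',cv2.resize(a,None,fx=1.5,fy=1.5,interpolation=cv2.INTER_CUBIC))
cv2.imwrite('pics/jigc.png',cv2.resize(a[160:250,150:235],None,fx=7,fy=6.6,interpolation=cv2.INTER_CUBIC))
cv2.imwrite('pics/covc.png',cv2.resize(a[185:235,260:315],None,fx=10,fy=10,interpolation=cv2.INTER_CUBIC))
E
```

```text
(no output)
```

View pics/topf.png

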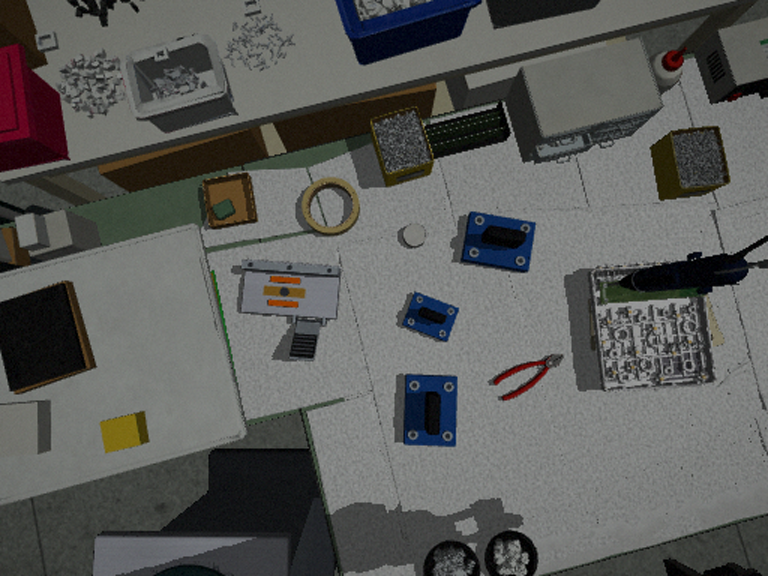

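View pics/jigc.png

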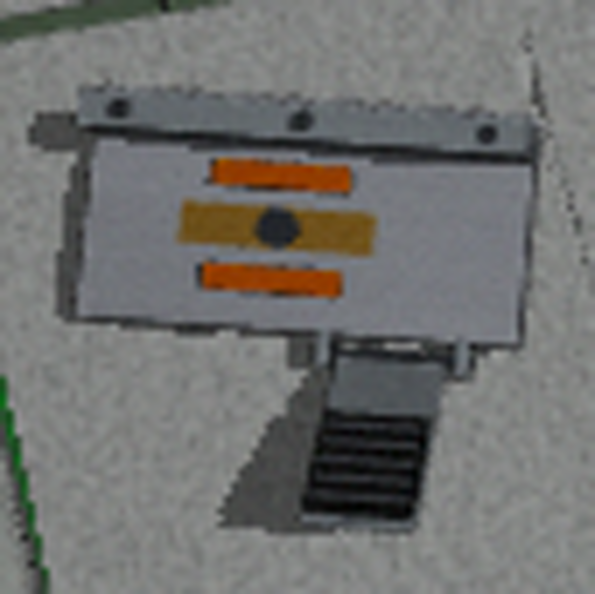

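View pics/covc.png

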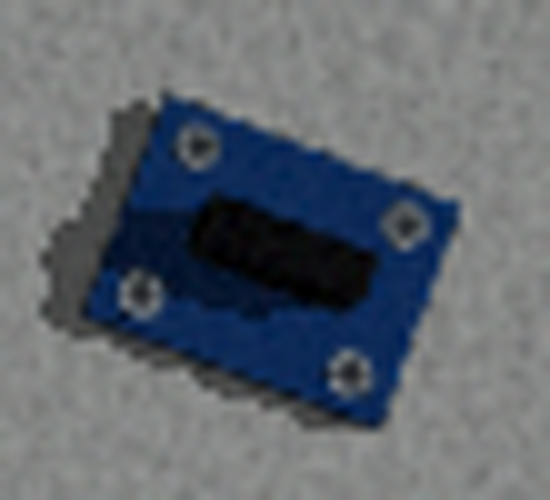

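```bash
cat > fit.py <<'E'
from h import *
from scipy.optimize import least_squares
def C(cx,cy): return ((cx+.5)/7-.5+150,(cy+.5)/6.6-.5+160)
def fit(obj,px,n,x0):
    def f(p):
        c,s=np.cos(p[2]),np.sin(p[2])
        r=[]
        for o,q in zip(obj,px):
            X=[p[0]+c*o[0]-s*o[1],p[1]+s*o[0]+c*o[1],o[2]]; r+=list(proj(X,n)-q)
        return np.array(r)
    s=least_squares(f,x0,loss='soft_l1'); return s.x,f(s.x).reshape(-1,2)
if __name__=='__main__':
    a=cv2.imread('pics/top0.png'); hsv=cv2.cvtColor(a,cv2.COLOR_BGR2HSV)
    m=cv2.inRange(hsv,(5,200,120),(14,255,255)); m[:160]=0;m[250:]=0;m[:,235:]=0;m[:,:150]=0
    n,l,st,ce=cv2.connectedComponentsWithStats(m); print(st[1:],ce[1:])
    big=sorted([i for i in range(1,n) if st[i,4]>20],key=lambda i:ce[i][1])
    obj=[(14,10,26),(-26,10,26),(-6,10,20),(35,0,48),(-45,80,22),(-45,-80,22)]
    px=[ce[big[0]],ce[big[1]],C(277,228),C(301,121),C(78,318),C(520,345)]
    p,r=fit(obj,px,'top',[557,-158,-.07]); print(p,r.round(2).tolist())
    m=cv2.inRange(hsv,(100,120,30),(125,255,255)); 
    n,l,st,ce=cv2.connectedComponentsWithStats(m)
    for i in range(1,n):
        if st[i,4]>300: print(i,st[i],ce[i])
    i=l[205,275]
    for cc in [(275,200),(290,220),(280,195)]: print(l[cc[1],cc[0]])
    # cover corners/bolts from crop (10x, offset 260,185)
    D=lambda x,y:((x+.5)/10-.5+260,(y+.5)/10-.5+185)
    # top face corners order: (+x,+y)=upper-left; y left
    obj=[(30,40,18),(30,-40,18),(-30,-40,18),(-30,40,18)]
    px=[D(165,95),D(460,205),D(380,428),D(85,318)]
    p,r=fit(obj,px,'top',[515,-395,-.35]); print(p,r.round(2).tolist())
    p,r=fit([(7,22,58),(7,-22,58),(-7,-22,58),(-7,22,58)],[D(212,190),D(376,252),D(358,308),D(190,255)],'top',[515,-395,-.35]); print('handle top',p,r.round(2).tolist())
E
python3 fit.py
```

```text
[[181 184  19   5  63]
 [179 200  20   5  63]] [[190.01587302 186.14285714]
 [188.20634921 201.87301587]]
[ 5.58239529e+02 -1.58265817e+02 -5.52421830e-02] [[-0.31, 0.07], [0.17, 0.15], [0.33, 0.23], [0.27, -1.04], [-0.48, 0.2], [-0.02, 0.09]]
1 [ 224    0   97   26 1036] [263.08397683  10.40830116]
32 [307 141  50  40 995] [331.28542714 161.43919598]
36 [268 195  38  33 565] [286.52566372 210.86017699]
37 [ 269  250   36   48 1176] [286.29336735 272.77721088]
36
36
0
[ 5.13481544e+02 -3.93855293e+02 -3.48981850e-01] [[-0.09, 0.0], [0.18, -0.01], [0.17, 0.07], [-0.27, -0.07]]
handle top [ 5.13443285e+02 -3.93236476e+02 -3.27765267e-01] [[-0.52, 0.37], [0.36, 0.16], [0.32, 0.05], [-0.19, -0.66]]
```

```bash
python3 - <<'E'
from fit import *
def ang(a,b,z):
    p=ray(C(*a),'top',z);q=ray(C(*b),'top',z);d=p-q; print(p.round(1),q.round(1),np.arctan2(-d[0],d[1]),np.linalg.norm(d))
ang((118,107),(487,134),48)
ang((80,128),(533,160),48)
ang((80,90),(535,115),48)
ang((78,318),(520,345),22)
from scipy.spatial.transform import Rotation as Ro
s=robot.observe(); print(Ro.from_rotvec(s['tcp_rot']).as_matrix().round(3))
th=-.06
c,sn=np.cos(th),np.sin(th)
def J(x,y,z): return [558.2+c*x-sn*y,-158.3+sn*x+c*y,z]
for name,ya in [('y',th+np.pi/2),('-y',th-np.pi/2),('x',th),('-x',th+np.pi)]:
    x=np.array([0,0,-1.]);y=np.array([np.cos(ya),np.sin(ya),0]);R=np.stack([x,y,np.cross(x,y)],1)
    rv=Ro.from_matrix(R).as_rotvec()
    for P in [J(-92,-35,200),J(-92,-35,60),J(-106,-35,25),J(-6,-12,100),J(-6,10,45)]:
        q=kin.ik(P,rv); print(name,np.array(P).round(),None if q is None else np.round(q,2))
E
```

```text
[595.4 -95.1  48. ] [ 586.2 -225.1   48. ] -0.07087737175506317 130.27575891272406
[587.4 -82.   48. ] [ 576.5 -241.4   48. ] -0.06812455222429882 159.71285298188403
[601.7 -81.5  48. ] [ 593.5 -241.8   48. ] -0.05151127309324163 160.49917071812365
[518.2 -77.1  22. ] [ 509.1 -235.7   22. ] -0.05755018423338909 158.87029029846562
[[-0.     0.27  -0.963]
 [-0.    -0.963 -0.27 ]
 [-1.     0.     0.   ]]
y [ 464. -188.  200.] [ 0.95  0.34 -0.75  1.94  0.27  0.97  1.58]
y [ 464. -188.   60.] [ 0.83  0.54 -0.62  2.04  0.49  0.7   1.4 ]
y [ 450. -187.   25.] [ 0.79  0.58 -0.56  2.09  0.53  0.62  1.37]
y [ 551. -170.  100.] [ 0.75  0.6  -0.67  1.84  0.47  0.87  1.36]
y [ 553. -148.   45.] [ 0.68  0.67 -0.63  1.88  0.55  0.77  1.26]
-y [ 464. -188.  200.] [ 0.55  0.25 -0.27  1.96  0.08  0.94 -1.39]
-y [ 464. -188.   60.] [ 0.49  0.46 -0.21  2.06  0.16  0.63 -1.46]
-y [ 450. -187.   25.] [ 0.47  0.51 -0.17  2.11  0.16  0.54 -1.45]
-y [ 551. -170.  100.] [ 0.41  0.5  -0.22  1.86  0.15  0.79 -1.52]
-y [ 553. -148.   45.] [ 0.35  0.58 -0.19  1.9   0.17  0.68 -1.57]
x [ 464. -188.  200.] [ 0.77  0.29 -0.53  1.95  0.18  0.95  0.1 ]
x [ 464. -188.   60.] [ 0.71  0.5  -0.47  2.05  0.37  0.67 -0.07]
x [ 450. -187.   25.] [ 0.69  0.55 -0.44  2.09  0.41  0.58 -0.11]
x [ 551. -170.  100.] [ 0.65  0.56 -0.54  1.85  0.37  0.84 -0.13]
x [ 553. -148.   45.] [ 0.61  0.64 -0.53  1.88  0.46  0.74 -0.24]
-x [ 464. -188.  200.] [ 0.32  0.23 -0.    1.98  0.    0.93 -2.88]
-x [ 464. -188.   60.] [ 0.19  0.45  0.15  2.08 -0.11  0.62 -2.78]
-x [ 450. -187.   25.] [ 0.18  0.5   0.17  2.13 -0.16  0.53 -2.73]
-x [ 551. -170.  100.] [ 0.14  0.49  0.13  1.88 -0.09  0.78 -2.89]
-x [ 553. -148.   45.] [ 0.08  0.57  0.16  1.92 -0.14  0.67 -2.88]
```

```bash
cat >> h.py <<'E'
from scipy.spatial.transform import Rotation as Ro
JX,JY,TH=558.2,-158.3,-.062
def J(x,y,z,th=TH):
    c,s=np.cos(th),np.sin(th); return np.array([JX+c*x-s*y,JY+s*x+c*y,z])
def invJ(p):
    c,s=np.cos(TH),np.sin(TH); d=np.array(p)-[JX,JY,0]; return np.array([c*d[0]+s*d[1],-s*d[0]+c*d[1],d[2]])
def rv(yaw):
    x=np.array([0,0,-1.]);y=np.array([np.cos(yaw),np.sin(yaw),0]);return Ro.from_matrix(np.stack([x,y,np.cross(x,y)],1)).as_rotvec()
def Ff(o):
    f=np.array(o['contact_force']); c,s=np.cos(TH),np.sin(TH); return np.array([c*f[0]+s*f[1],-s*f[0]+c*f[1],f[2]])
def rep(tag=''):
    o=robot.observe(); print(tag,round(o['t'],2),'jig',invJ(o['tcp_pos']).round(1),'F',Ff(o).round(1),'g',round(o['grip_width'],3)); return o
E
python3 - <<'E'
from h import *
grip(0.0,20)
R=rv(TH-np.pi/2)
robot.movep(J(-91,-35,180),R); rep()
robot.servo_line(J(-91,-35,75),feed=150); rep()
robot.servo_line(J(-91.7,-35,56),feed=60); rep()
for a in np.arange(.763,.16,-.06):
    x=-52-55*np.cos(a); z=16+55*np.sin(a)
    robot.servo_line(J(x,-35,z),feed=60); o=rep(round(a,2))
    if o['contact_force'][2]>30: break
save(viewer.read_camera('top'),'p1.png')
E
```

```text
4.26 jig [-91.  -36.  180.1] F [ 0.5  0.8 -0.8] g 0.004
 5.11 jig [-90.4 -35.3  75.6] F [0.2 0.4 0.5] g 0.006
 5.58 jig [-91.3 -35.3  56.1] F [-0.  -0.6  3.3] g 0.006
0.76 5.83 jig [-91.  -35.4  54.7] F [-1.4 -0.2  9.3] g 0.009
0.7 6.08 jig [-92.8 -35.4  52.4] F [-0.2  0.6  9.9] g 0.002
0.64 6.33 jig [-94.6 -35.4  49.9] F [-0.3 -0.4  9.5] g 0.005
0.58 6.58 jig [-96.4 -35.3  47.2] F [-0.1  0.8  8.4] g 0.003
0.52 6.83 jig [-98.  -35.3  44.3] F [1.1 0.5 8.3] g 0.008
0.46 7.08 jig [-99.5 -35.3  41.4] F [ 1.1 -0.4  7.7] g 0.007
0.4 7.33 jig [-100.8  -35.3   38.4] F [ 0.8 -0.4  8.1] g 0.0
0.34 7.58 jig [-101.9  -35.3   35.3] F [ 1.7 -1.1  7.5] g 0.005
0.28 7.83 jig [-102.9  -35.3   32.1] F [ 1.6 -0.   7.3] g 0.005
0.22 8.07 jig [-103.7  -35.3   28.9] F [ 1.4 -0.6  6.4] g 0.005
0.16 8.32 jig [-104.3  -35.3   25.7] F [ 2.3 -0.5  6.3] g 0.007
```

```bash
python3 - <<'E'
from h import *
z=25
for i in range(10):
    z-=1
    robot.servo_line(J(-106,-35,z),feed=40); o=rep(z)
    if o['contact_force'][2]>24: break
robot.hold(.15); rep()
robot.servo_line(J(-106,-35,60),feed=150)
robot.servo_line(J(-106,-35,150),feed=200)
img=viewer.read_camera('top'); rep()
save(cv2.resize(img[150:250,140:250],None,fx=5,fy=5,interpolation=cv2.INTER_CUBIC),'p2.png')
E
```

```text
24 8.62 jig [-104.4  -35.3   24.8] F [0.8 0.9 8.5] g 0.003
23 8.88 jig [-104.4  -35.3   24.4] F [-0.3 -0.  15.6] g 0.007
22 9.12 jig [-104.4  -35.4   24.3] F [-3.8  0.6 25.5] g 0.006
 9.28 jig [-104.4  -35.3   24.3] F [-3.1  1.  25.9] g 0.006
 10.32 jig [-107.3  -34.7  148.2] F [-0.1  0.5 -0.5] g -0.001
```

View pics/p2.png

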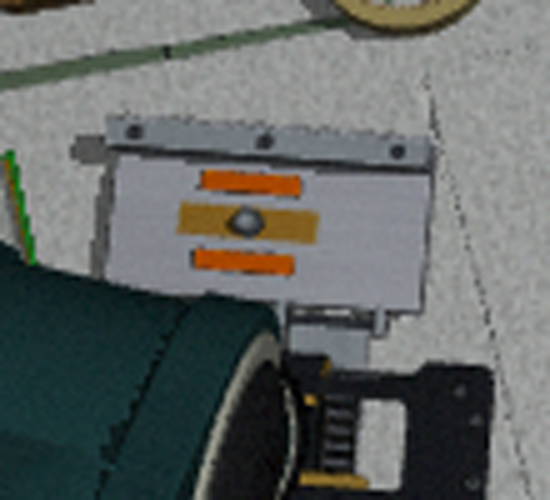

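```bash
python3 - <<'E'
from h import *
R=rv(-.345); P=np.array([513.5,-393.5,0])
grip(0.5,20)
robot.movep(P+[0,0,130],R); rep()
robot.servo_line(P+[0,0,60],feed=150)
robot.servo_line(P+[0,0,24.5],feed=80); o=rep(); print(o['tcp_pos'])
grip(0.0,40); o=rep('gripped'); print(o['tcp_pos'])
img=viewer.read_camera('top')
save(cv2.resize(img[160:260,230:340],None,fx=5,fy=5,interpolation=cv2.INTER_CUBIC),'g1.png')
img=viewer.read_camera('scene')
save(cv2.resize(img[130:260,220:380],None,fx=4,fy=4,interpolation=cv2.INTER_CUBIC),'g2.png')
E
```

```text
12.42 jig [ -29.9 -236.6  130. ] F [-0.1  0.2  0.5] g 0.497
 13.62 jig [ -30.1 -237.3   24.1] F [0.5 0.1 0.1] g 0.503
[ 513.45134279 -393.30562905   24.05717699]
gripped 14.21 jig [ -30.1 -237.6   24.8] F [-1.5  0.1  1.2] g 0.15
[ 513.4737456  -393.57204009   24.76291958]
```

View pics/g1.png

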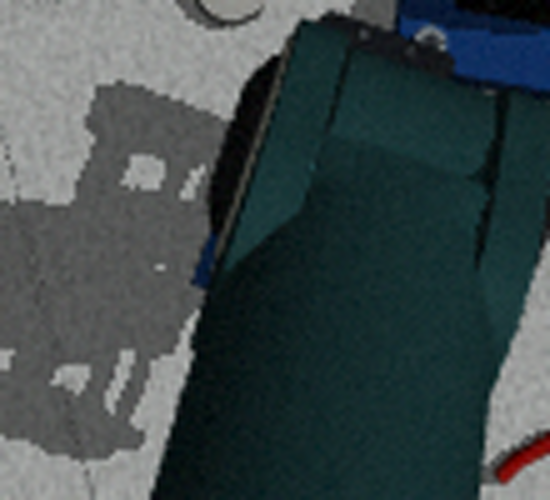

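View pics/g2.png

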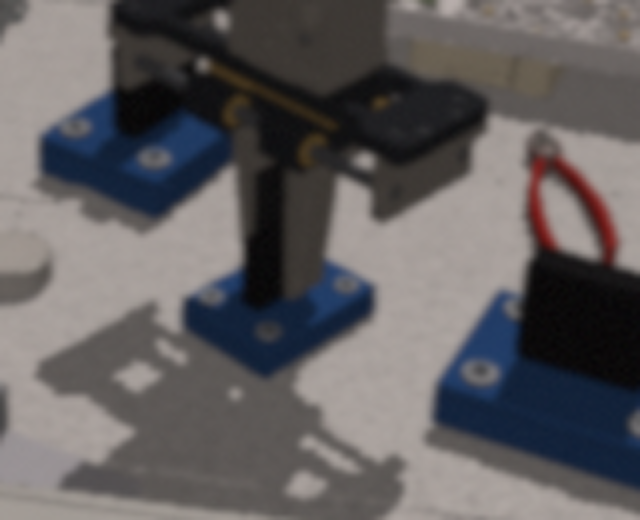

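```bash
python3 - <<'E'
from h import *
o=robot.observe(); p=np.array(o['tcp_pos'])
robot.servo_line([513.5,-393.5,110],feed=150); o=rep('lift'); f0=rep()
robot.movep(J(-9,-12,110),rv(TH)); rep('over')
robot.servo_line(J(-9,-12,75),feed=100); o=rep('low'); print(o['tcp_rot'],rv(TH))
img=viewer.read_camera('top')
save(cv2.resize(img[140:260,130:260],None,fx=5,fy=4.9,interpolation=cv2.INTER_CUBIC),'l1.png')
img=viewer.read_camera('scene')
save(cv2.resize(img[160:300,180:360],None,fx=4,fy=4,interpolation=cv2.INTER_CUBIC),'l2.png')
for k in ['cover','cover_handle']:
  for d in viewer.pinpoint(k,'top'): print('top',k,d['confidence'],invJ(towld(d['at'],'top')).round(1))
E
```

```text
lift 15.03 jig [ -30.9 -237.3  109. ] F [ 0.7  0.8 -2.9] g 0.149
 15.03 jig [ -30.9 -237.3  109. ] F [ 0.7  0.8 -2.9] g 0.149
over 15.93 jig [ -9.1 -14.5 109.7] F [-0.1 -0.9 -3.4] g 0.152
low 16.43 jig [ -9.1 -12.5  74.6] F [ 0.3 -0.1 -2. ] g 0.15
[ 1.25540117  1.17954116 -1.25582664] [ 1.25471975  1.17924273 -1.25471975]
top cover 0.88 [ 106.2 -347.8    1.7]
top cover 0.57 [-186.4 -244.8    2.1]
top cover 0.5 [ -7.4 -14.3  51. ]
top cover_handle 0.68 [ 107.4 -346.7   62.1]
```

View pics/l1.png

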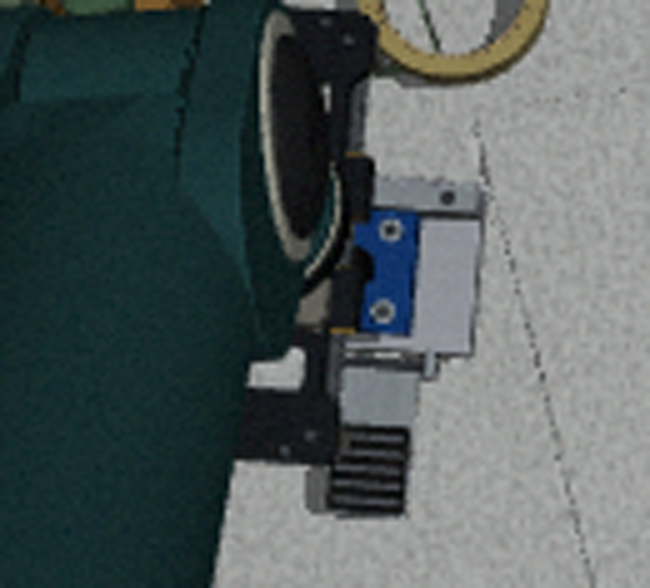

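View pics/l2.png

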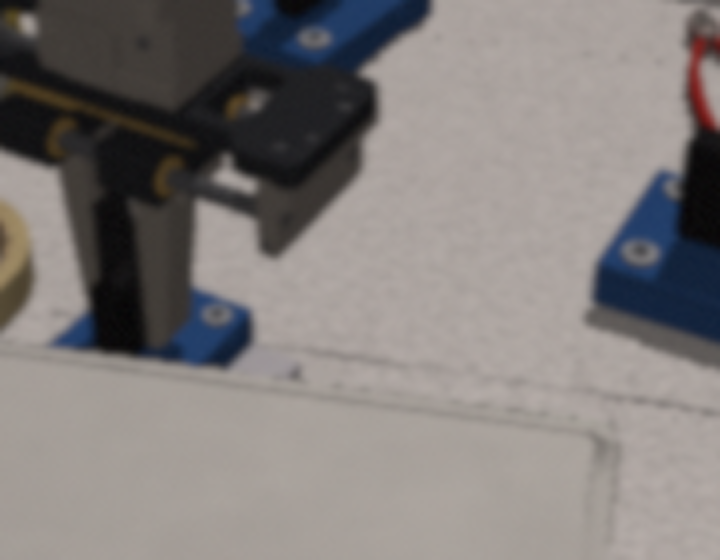

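```bash
python3 - <<'E'
from h import *
print(invJ(ray((130+(415.5)/5-.5,140+270/4.9-.5),'top',68)))
z=62.5
def med():
    return np.median([Ff(robot.observe()) for _ in range(1)],axis=0)
robot.servo_line(J(-9,-12,62.5),feed=60); b=rep('start')
while z>54:
    z-=.7
    robot.servo_line(J(-9,-12,z),feed=30); o=rep(round(z,1))
    if o['contact_force'][2]>2: break
robot.hold(.15); rep('hold')
E
```

```text
[ -7.29246963 -54.38836297  68.        ]
start 16.99 jig [ -9.5 -11.8  61.9] F [-0.2 -0.8 -2.1] g 0.148
61.8 17.24 jig [ -8.9 -12.   61.9] F [-0.7 -0.9 -1.8] g 0.151
61.1 17.49 jig [ -9.  -12.   61.1] F [ 0.4  0.2 -1.9] g 0.15
60.4 17.74 jig [ -9.  -12.   60.3] F [-0.7  0.5 -1.6] g 0.154
59.7 17.99 jig [ -9.  -12.   59.7] F [-0.7  0.9 -2.1] g 0.151
59.0 18.24 jig [ -9.1 -12.   58.9] F [ 0.2 -0.1 -2.5] g 0.151
58.3 18.49 jig [ -8.9 -12.   58.6] F [-1.  -0.5  1.6] g 0.15
57.6 18.74 jig [ -8.8 -12.1  58.4] F [-2.2  0.4  6.2] g 0.147
hold 18.89 jig [ -8.8 -12.1  58.4] F [-2.5 -0.8  6.4] g 0.149
```

```bash
python3 - <<'E'
from h import *
x=-9;z=58.0
robot.servo_line(J(x,-12,z),feed=30); rep()
while x<-1:
    x+=.6
    robot.servo_line(J(x,-12,z),feed=30); o=rep(round(x,1))
    if Ff(o)[0]<-6: break
print(x)
E
```

```text
19.14 jig [ -8.8 -12.1  58.5] F [-2.  -0.5  6.6] g 0.152
-8.4 19.39 jig [ -8.7 -12.1  58.4] F [-3.4  0.3  7.6] g 0.151
-7.8 19.64 jig [ -8.6 -12.1  58.4] F [-4.8 -0.4  8.4] g 0.149
-7.2 19.89 jig [ -8.6 -12.1  58.3] F [-6.  -0.5  8.1] g 0.151
-6.6 20.14 jig [ -8.5 -12.1  58.3] F [-7.7 -1.3 10.9] g 0.15
-6.600000000000001
```

```bash
python3 - <<'E'
from h import *
robot.servo_line(J(-6.6,-12,59.5),feed=30); rep()
robot.hold(.1); o=rep();print(Ro.from_rotvec(o['tcp_rot']).as_matrix().round(3).tolist(), o['wrist_torque'].round(2))
img=viewer.read_camera('top')
save(cv2.resize(img[150:230,180:250],None,fx=8,fy=7,interpolation=cv2.INTER_CUBIC),'f1.png')
E
```

```text
20.39 jig [ -6.4 -12.   59.1] F [ 0.1 -0.6 -2.1] g 0.152
 20.49 jig [ -6.6 -12.   59.1] F [-0.4 -0.3 -2.6] g 0.153
[[-0.0, 0.998, -0.062], [0.0, -0.062, -0.998], [-1.0, -0.0, -0.0]] [-0.   -0.06 -0.06]
```

View pics/f1.png

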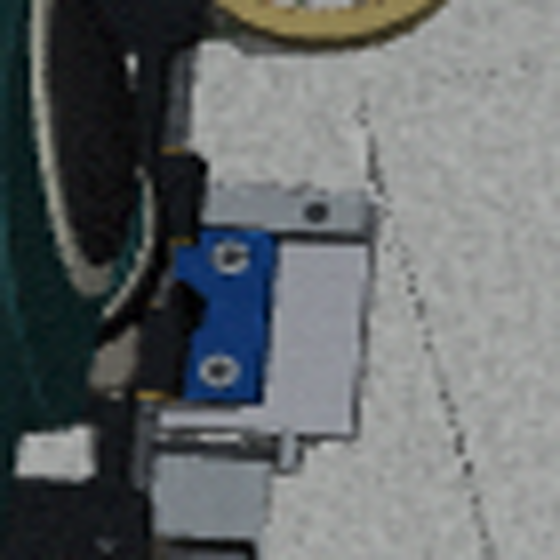

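```bash
python3 - <<'E'
from h import *
x=-6.6;z=59.8
while x<0:
    x+=.5
    robot.servo_line(J(x,-12,z),feed=30); o=rep(round(x,1))
    if Ff(o)[0]<-4: break
E
```

```text
-6.1 20.79 jig [ -6.  -11.9  59.7] F [ 0.9 -0.7 -1. ] g 0.149
-5.6 21.04 jig [ -5.5 -12.   59.8] F [ 0.1 -0.4 -1.8] g 0.149
-5.1 21.29 jig [ -5.4 -12.   59.8] F [-0.9  0.2 -2.1] g 0.149
-4.6 21.54 jig [ -5.3 -12.   59.6] F [-3.9  0.6  0.5] g 0.15
-4.1 21.79 jig [ -5.3 -12.   59.6] F [-5.   0.6  1.1] g 0.148
```

```bash
python3 - <<'E'
from h import *
x=-5.8;z=57.9;y=-12
robot.servo_line(J(x,y,z),feed=30); robot.hold(.1); rep('ride')
while y<16:
    y+=2.0 if y<2 else 1.0
    robot.servo_line(J(x,y,z),feed=30); o=rep(round(y,1))
    if y>2 and invJ(o['tcp_pos'])[2]<58.05: robot.hold(.05); rep('drop?'); break
    if abs(Ff(o)[1])>14 : print('side'); break
E
```

```text
ride 22.14 jig [ -5.4 -12.1  58.4] F [-3.2  0.1  5.5] g 0.15
-10.0 22.39 jig [ -5.4 -11.8  58.6] F [-3.5 -3.6  6.2] g 0.15
-8.0 22.64 jig [ -5.3 -10.9  58.6] F [-3.3 -5.5  4.5] g 0.15
-6.0 22.89 jig [-5.3 -9.6 58.6] F [-2.6 -6.4  6.7] g 0.152
-4.0 23.14 jig [-5.3 -7.9 58.6] F [-3.4 -7.   6.1] g 0.148
-2.0 23.39 jig [-5.3 -5.8 58.6] F [-2.8 -6.8  6.1] g 0.156
0.0 23.64 jig [-5.3 -3.8 58.6] F [-3.5 -6.8  5.1] g 0.155
2.0 23.89 jig [-5.3 -1.8 58.6] F [-3.  -6.8  5.7] g 0.151
3.0 24.14 jig [-5.3 -1.  58.6] F [-2.9 -6.7  4.8] g 0.149
4.0 24.39 jig [-5.3  0.1 58.6] F [-3.7 -6.7  5.2] g 0.148
5.0 24.64 jig [-5.2  1.1 58.6] F [-3.1 -6.7  4.6] g 0.151
6.0 24.89 jig [-5.2  2.2 58.6] F [-2.8 -6.1  5.1] g 0.149
7.0 25.14 jig [-5.2  3.3 58.5] F [-2.9 -6.5  4.6] g 0.148
8.0 25.39 jig [-5.2  4.5 58.5] F [-2.9 -5.8  3.9] g 0.144
9.0 25.64 jig [-5.2  6.5 58.2] F [-0.5 -4.3  1.5] g 0.151
10.0 25.89 jig [-5.4 11.2 57.6] F [-0.5  0.  -2.4] g 0.15
drop? 25.94 jig [-5.4 11.1 57.7] F [ 0.4  0.3 -1.8] g 0.148
```

```bash
python3 - <<'E'
from h import *
x=-6.2;y=10.5;z=57.5
while z>48:
    z-=1.5
    robot.servo_line(J(x,y,z),feed=40); o=rep(round(z,1))
    f=Ff(o)
    if f[2]>12 or abs(f[0])>10 or abs(f[1])>10: print('stop');break
E
```

```text
56.0 26.19 jig [-6.3 10.9 55.7] F [-0.1  0.2 -2.4] g 0.149
54.5 26.44 jig [-6.2 10.5 54.4] F [ 0.3  0.1 -2.1] g 0.15
53.0 26.69 jig [-6.3 10.5 52.9] F [ 0.5  0.9 -3.6] g 0.147
51.5 26.94 jig [-6.3 10.5 51.4] F [-0.6  0.7 -2.7] g 0.146
50.0 27.19 jig [-6.  10.4 50.5] F [-1.1 -0.8  3.3] g 0.147
48.5 27.44 jig [-5.9 10.4 48.9] F [-0.7  0.5  4.7] g 0.152
47.0 27.69 jig [-6.  10.5 47.3] F [-1.7 -0.1  5.9] g 0.148
```

```bash
python3 - <<'E'
from h import *
z=47
while z>42:
    z-=.6
    robot.servo_line(J(-6.2,10.5,z),feed=30); o=rep(round(z,1))
    if Ff(o)[2]>22: break
robot.hold(.5); o=rep('hold'); print(Ro.from_rotvec(o['tcp_rot']).as_matrix().round(3).tolist())
a=viewer.read_camera('top'); save(cv2.resize(a[140:260,130:260],None,fx=5,fy=4.9,interpolation=cv2.INTER_CUBIC),'e1.png')
b=viewer.read_camera('scene'); save(cv2.resize(b[160:300,160:340],None,fx=4,fy=4,interpolation=cv2.INTER_CUBIC),'e2.png')
E
```

```text
46.4 27.94 jig [-5.9 10.5 46.8] F [-1.4 -0.4  6.1] g 0.151
45.8 28.19 jig [-5.9 10.4 46.7] F [-2.8 -0.1 10.7] g 0.15
45.2 28.44 jig [-5.9 10.5 46.7] F [-4.7 -0.2 14.8] g 0.149
44.6 28.69 jig [-5.9 10.5 46.7] F [-6.9  0.7 19.2] g 0.153
44.0 28.94 jig [-5.9 10.5 46.7] F [-8.4  0.9 25.1] g 0.153
hold 29.44 jig [-5.9 10.4 46.7] F [-8.3  0.4 25. ] g 0.153
[[0.0, 0.998, -0.062], [-0.002, -0.062, -0.998], [-1.0, 0.0, 0.002]]
```

View pics/e1.png

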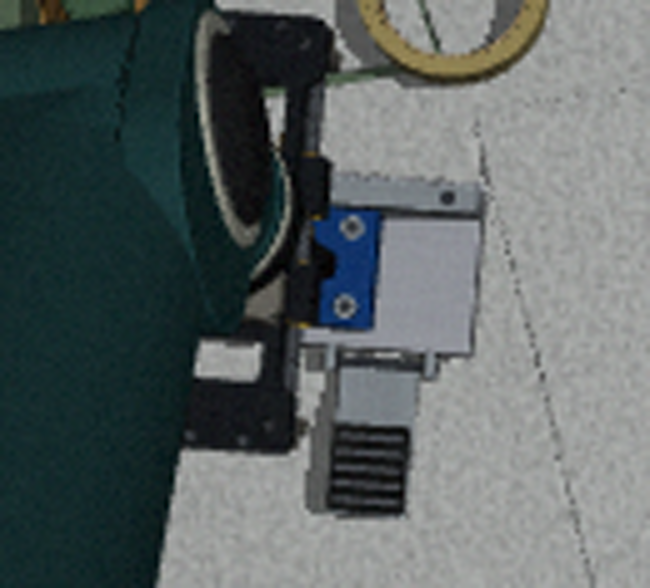

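View pics/e2.png

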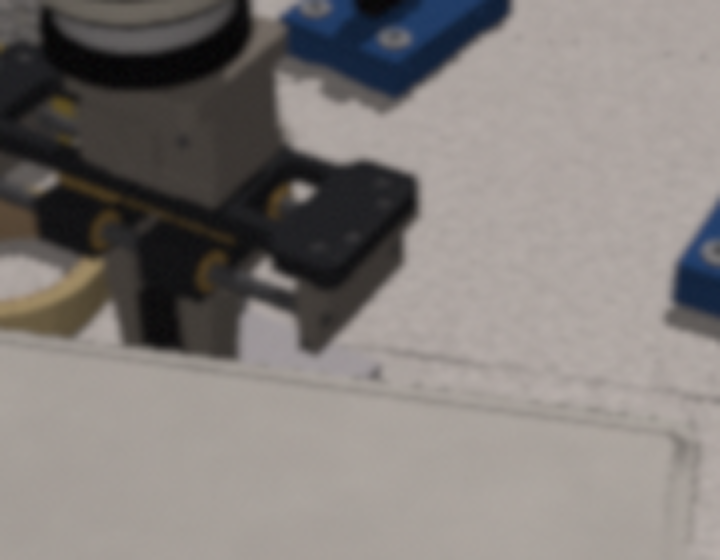

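```bash
python3 - <<'E'
from h import *
rep(); robot.job_done()
E
```

```text
29.54 jig [-5.9 10.5 46.6] F [-9.   0.1 24.5] g 0.149
the job is handed in; nothing more can be done
```

I pressed the pedal to its stop and seated the smallest blue cover over the raised pin. I handed the job in at 29.5 s with the gripper still holding the cover down at about 25 N; no verdict is reported.

- **Pedal:** I pushed it until the force rose steeply to 26 N at a tread height of 24.3 mm. The top picture showed the pin up. In the last picture the tread was at the same pixels as just before the cover rode on the pin.
- **Cover choice:** of the three look-alikes in the top picture, at pixels (287,210), (334,162) and (287,273), I took the smallest, at (287,210).
- **Riding on the pin:** I set it down about 22 mm short. My first push towards the fence stuck on the pin, because friction there is about 0.8 to 1. I raised the cover clear of the pin, found the fence, lowered it again and slid it along. It dropped at jig y of about 10 mm.
- **Final position:** the grasp point read jig x −5.9, y +10.5 mm against the seat at −6, +10. The tool came down 11.9 mm from riding on the pin to the bed, against 12 mm expected. The tool stood level to about 0.002 rad, and the handle had not slipped in the grip.

Three checks fell short:

- A sideways force of about 8 N away from the fence remained.
- The networks placed the lifted cover about 2 mm away from the arm's own reading. I trusted the contacts with the fence and pin instead.
- The scene camera's view of the cover and bed was blocked by the tray in front, so the cover lying flat rests on the height and force readings.

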